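Make up the cocktail kit and the coffee kit

TASK

Make up two kits from the things standing loose on the fridge: the cocktail kit, in the bamboo box, one thing to a compartment: the tall bitters bottle in the middle, the jigger and the bottle stopper in the compartments on either side of it; and the coffee kit, in the black dish: the tamper and the espresso cup, side by side on its floor. Set each thing down gently, not dropped, standing upright as it does now; the clamp jar, shaker and measuring spoons stay where they are.

Things in the scene. Friction and masses are not known exactly. Their poses are not given: they have to be found in the camera images.
- bamboo_box: Open bamboo box, 218 (its y) x 82 mm (its x), loose, 0.45 kg, on its own 6 mm lid, which sticks out 18 mm at the +y end. Origin: centre in plan, on the fridge top; z up. Three compartments in a row along y, each 70 (x) x 66 mm (y), centred at x = 0, y = -70, 0, +70 mm. Their floor: z = 12 mm; rim of side walls: z = 51 mm; tops of the dividers: z = 44 mm.
- black_dish: Rectangular black ceramic dish, 190 mm long (its y) x 110 mm wide (its x) x 24 mm high, loose, about 0.6 kg. Origin: centre of its underside; z up. Flat floor 176 x 96 mm at z = 7 mm, low upright rim 7 mm thick. Holds two things side by side, for example at y = -44 and +44 mm, x = 0.
- jigger: Steel double bar jigger, hourglass shaped, 80 mm tall, standing on its small cup with its large open cup up, about 0.12 kg. Foot 38 mm across; waist 16 mm across at 35 to 40 mm; large cup 41 mm across at 56 mm widening to 43 mm at the rim. Origin: centre of its underside; z up along its axis.
- bitters_bottle: Small closed amber glass bitters bottle with paper label and black cap, 98 mm tall, about 0.14 kg. Round body 38 mm across up to 62 mm, shoulder above it, cap 24 mm across from 76 to 98 mm. Origin: centre of its underside; z up along its axis.
- bottle_stopper: Bottle stopper standing on its head: flat round steel cap 42 mm across, 13 mm thick, below; dark ribbed rubber plug 22 mm across (ribs 23 mm) pointing up from 16 to 72 mm. 72 mm tall, about 0.10 kg. Origin: centre of its underside (the cap); z up along the plug.
- tamper: Espresso tamper standing on its round steel base, 90 mm tall, about 0.36 kg: base 58 mm across and 22 mm high, thin neck, dark wooden knob handle 33 to 35 mm across from 58 to 80 mm, rounded on top. Origin: centre of its underside; z up along its axis.
- espresso_cup: Straight-sided grey-brown stoneware espresso cup without handle, mouth up, 60 mm across, 55 mm tall, wall 4 mm, about 0.13 kg. Origin: centre of its underside; z up along its axis.
- clamp_jar: Bystander: glass jar with wire toggle clamp and orange seal, 96 mm across, about 136 mm tall, loose. Origin: centre of its underside. Not to be moved.
- shaker: Bystander: empty steel cocktail shaker, 89 mm across at its widest, 204 mm tall, loose. Origin: centre of its underside. Not to be moved.
- spoon_set: Bystander: four yellow plastic measuring spoons fanned out on a ring, about 145 mm long, lying flat, loose. Origin: about the middle of the fan, on the fridge top. Not to be moved.
There are look-alikes about, which are no part of the job. What is shaped like the bottle_stopper but pink is not meant. There is more than one size of the bamboo_box; the job needs the larger.

How it is judged:
By the outcome, as a careful person would: the job done as asked, in the order asked, and still so for the second after the job is handed in, with the robot touching nothing.
It also fails if it takes over 128 s, if anything falls off the work surface, if the arm or the gripper's body presses on something with over 40 N, if the wrist force passes 120 N, or if a joint passes its speed limit or range.

ROBOT

A 7-joint arm with a two-finger parallel gripper is mounted at the origin on the work surface. World frame = base frame: x ahead of the robot, y to its left, z up, the work surface at z = 0. Lengths are in m, angles in rad, forces in N, time in s.
With the tool pointing down it reaches from about 0.35 to 0.9 m from the base axis. Payload 8.1 kg.
Tool frame: the origin (TCP) lies midway between the tips of the shut fingers; the grasp point (between the pads) lies 19 mm behind it; z points along the fingers, y is the direction in which the jaws open and shut (so a half turn about z gives the same grasp; the last joint's range is limited). The gripper opens to 85 mm and grips with 20 to 120 N. Pads are 22 mm wide; open, the fingers measure 114 mm over their backs; the gripper's body (76 mm by 85 mm) begins 54 mm behind the grasp point. The pads swing forward as they close: fully open they stand 13 mm farther back than shut.
Start: joints at [-0.103, 0.434, 0.025, 1.573, -0.012, 1.134, -0.075], TCP at [0.625, -0, 0.231] pointing down, gripper open.
Joint ranges: [-2.62, 2.62], [-0.44, 2.09], [-1.27, 1.32], [0.08, 2.57], [-1.32, 4.46], [0.12, 2], [-2.74, 2.74]. Speed limits (rad/s): [2.22, 2.22, 3.01, 3.01, 3.14, 3.14, 3.14].

INTERFACE

Orientations are given as [roll, pitch, yaw] about the fixed x, y, z axes, in that order (R = Rz(yaw) Ry(pitch) Rx(roll)).
In Python, from bench import manip, vision, job gives the robot as it stands.
- The arm moves only by the tool play_rows, never from a script. Its argument "increments" is a list of rows, each a list of 4 numbers: the shift along the tool's x, y, z in cm, then the turn about the tool's z in rad. In form: [[tx, ty, tz, spin], ...]. A call has exactly 5 rows; each row shifts and turns the commanded pose from where the row before left it, along the tool's axes as they then stand; what a row does not reach is not made up. A row lasts 1/10 s, in which the tool goes at most 50 mm and 8.59 degrees, less where a joint would pass 70% of its speed; a pose out of reach is approached as far as the arm can. A call is refused whole if a number of a shift passes 5 or a number of a turn 0.15, either way. A call with a gripper value outside its range is refused whole. "jaw" is the closure in counts, from 0 (fully open) to 255 (shut), set as the call begins (left out, the last holds). The fingers move at their own pace and stop on an object; "grip_force" is the grip in N (left out, the last holds). Time passes only in rows, so rows that do not move let the fingers close, or fill a call up. It gives the time, the measured TCP pose, the force and the opening at its end, in the units of the state.
- manip.get_obs(): the state, without advancing time (a new reading comes with each control period).
- vision.capture(name): name is "scene" or "side" or "wrist"; returns the picture (400x640x3 uint8, blue, green, red); there is no depth.
- vision.calibration(name): a dict with "camera_matrix" (3x3 intrinsics, pixels), "dist" ([k1, k2, p1, p2, k3] as OpenCV has them; the pictures are not rectified), "extrinsics" (4x4, takes a point from camera to world coordinates). Camera axes: x right, y down, z forward; pixel columns grow to the right and rows downward; lengths in m; the calibration is good to about 2 mm. A picture is of the moment at which its call begins: read the wrist's pose just before it. calibration takes no time and is no camera call; for the wrist camera it gives the pose at the moment of the call.
- job.close_job(): hands the job in, once; it reports no verdict.
The state is a dict: "t": time; "joint_pos": joint angles; "qd": joint speeds; "tau": joint torques, N m; "eef_pos": TCP position; "tcp_rot": TCP orientation; "ft_force": force on the tool from outside, world axes, zero at the start; "torque": the same for the moment, N m; "width": opening from 0.0 (shut) to 1.0 (fully open).
Only numpy, scipy, OpenCV 4.12 (cv2) and the standard library are available. Lean on these libraries where they do the work, as an engineer would, in place of code of your own. Each camera call takes 0.05 s, during which the arm holds its last target. There are 200 camera calls.

## Working session

There is one attempt and no reset: what is moved stays moved. The work goes in short steps, Python scripts to look and compute and a tool call to move; the robot and the scene stay as the last step left them, time stands still between calls to the robot, and variables do not carry over. Pictures are saved under pics/ and viewed, about 12 in all and at most 16, crops included, and the job is handed in when it is done.

Besides the shell and the picture viewer there is one more tool, called after "Request:" as name(argument=value, ...) on one line, values as JSON. play_rows: Moves the arm, as the interface text tells. Its arguments: {"type":"object","properties":{"increments":{"type":"array","items":{"type":"array","items":{"type":"number"}}},"jaw":{"type":"number"},"grip_force":{"type":"number"}},"required":["increments"]}

```bash
mkdir -p pics; ls; python3 - <<'E'
from bench import manip, vision, job
import cv2,numpy as np
print(manip.get_obs())
for n in("scene","side","wrist"):
    c=vision.calibration(n); print(n,np.round(c["camera_matrix"],1).tolist(),np.round(c["dist"],3).tolist(),np.round(c["extrinsics"],4).tolist())
    cv2.imwrite(f"pics/{n}0.png",vision.capture(n))
E
```

```text
pics
{'t': 0.0, 'joint_pos': array([-0.10259593,  0.43522136,  0.02498155,  1.57409446, -0.01161234,
        1.13401481, -0.07507573]), 'qd': array([ 0.00031568, -0.00077364, -0.00082598, -0.00303166,  0.00051558,
        0.00189912,  0.00154773]), 'tau': array([ 8.97134169e-05, -6.70461059e+01,  1.02531374e+00, -3.16203833e+01,
        1.55155628e-02,  1.25530543e-02, -1.11555586e-06]), 'eef_pos': array([ 6.24489725e-01, -6.06227310e-05,  2.30528107e-01]), 'tcp_rot': array([-3.14000577e+00,  1.36742551e-04,  1.57073385e+00]), 'ft_force': array([-0.16435884,  0.13972683, -0.07151624]), 'torque': array([-0.0167722 ,  0.01714696,  0.00243975]), 'width': 1.0021911485119845}
scene [[362.8, 0.0, 320.3], [0.0, 362.8, 201.4], [0.0, 0.0, 1.0]] [-0.002, 0.0, 0.0, 0.0, 0.0] [[-0.3117, 0.5567, -0.77, 1.2964], [0.9502, 0.1829, -0.2524, 0.248], [0.0003, -0.8103, -0.586, 0.6084], [0.0, 0.0, 0.0, 1.0]]
side [[476.2, 0.0, 320.7], [0.0, 476.2, 199.5], [0.0, 0.0, 1.0]] [-0.092, 0.0, 0.0, 0.0, 0.0] [[-0.999, -0.0218, 0.0385, 0.4663], [-0.0426, 0.7136, -0.6992, 0.8673], [-0.0122, -0.7002, -0.7139, 0.9315], [0.0, 0.0, 0.0, 1.0]]
wrist [[334.0, 0.0, 322.5], [0.0, 334.0, 200.3], [0.0, 0.0, 1.0]] [-0.037, 0.0, 0.0, 0.0, 0.0] [[1.0, 0.0008, -0.0023, 0.6248], [0.0001, -0.9577, -0.2878, 0.0742], [-0.0024, 0.2878, -0.9577, 0.3745], [0.0, 0.0, 0.0, 1.0]]
```

View pics/scene0.png

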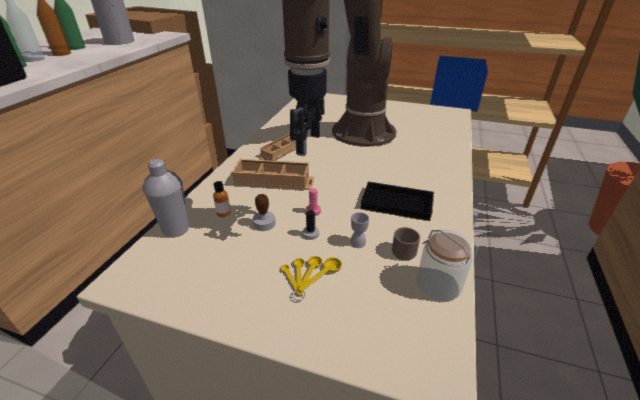

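View pics/side0.png

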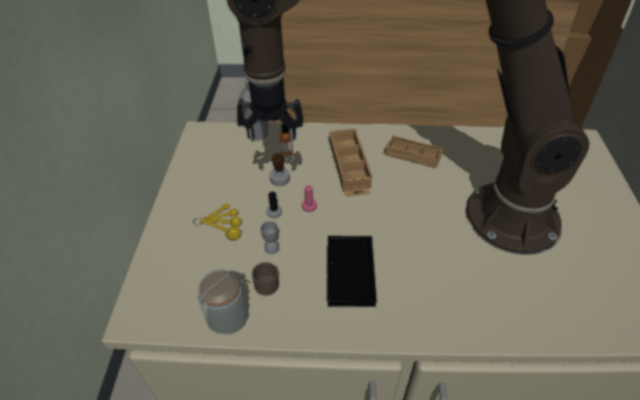

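View pics/wrist0.png

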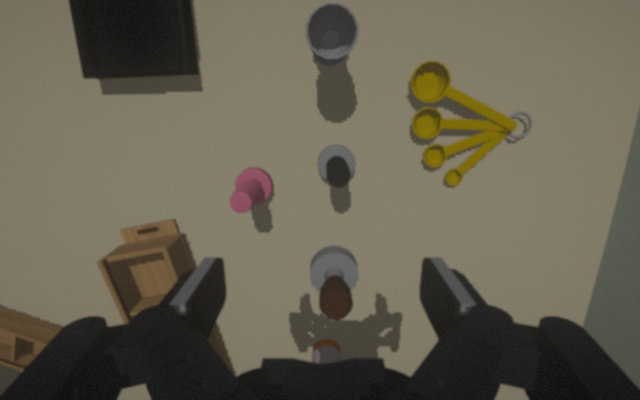

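The pictures show, as (u,v) pixels:
- **Scene:** bottle base (223,216), tamper base (264,226), dark stopper (312,236), jigger foot (358,244), cup (405,257). The large box is around (272,175) and the dish around (398,200).
- **Wrist:** jigger rim (332,33), stopper (337,165), tamper (334,270).
- **Side:** the large box corners are near (331,133), (356,130), (370,183) and (345,190).

Next I'll triangulate these and zoom in on the two containers.

```bash
cat > h.py <<'E'
import numpy as np,cv2
from bench import vision
def pt(name,u,v,z,c=None):
    c=c or vision.calibration(name)
    p=cv2.undistortPoints(np.array([[[u,v]]],float),np.array(c["camera_matrix"],float),np.array(c["dist"],float))[0,0]
    E=np.array(c["extrinsics"]);d=E[:3,:3]@[p[0],p[1],1];o=E[:3,3]
    return (o+d*(z-o[2])/d[2])[:2]
def proj(name,P,c=None):
    c=c or vision.calibration(name)
    E=np.linalg.inv(np.array(c["extrinsics"]));r,_=cv2.Rodrigues(E[:3,:3])
    return cv2.projectPoints(np.array(P,float).reshape(-1,3),r,E[:3,3],np.array(c["camera_matrix"],float),np.array(c["dist"],float))[0][:,0]
E
python3 - <<'E'
from h import *
for n,s in {"bottle":[("scene",223,214,0),("side",286,133,.098)],"tamper":[("scene",264,224,0.005),("wrist",334,269,.02),("side",280,179,.01)],
"stopper":[("scene",312,235,0.005),("wrist",337,164,.013),("side",274,213,.005)],"jigger":[("scene",358,242,0),("wrist",332,33,.08),("side",270,230,.08)],
"cup":[("scene",406,237,.055),("side",265,270,.055)],"pink":[("scene",314,211,0.005),("wrist",254,186,.013)],"shaker":[("scene",173,230,0)],"jar":[("scene",442,284,0),("side",227,320,0)],
"spoons":[("side",218,221,0)],
"box":[("side",331,133,.051),("side",356,130,.051),("side",370,182,.051),("side",345,190,.051),("scene",236,166,.051),("scene",309,165,.051)],
"dish":[("side",328,236,.024),("side",373,236,.024),("side",376,304,.024),("side",328,304,.024),("scene",367,185,.024),("scene",434,191,.024)]}.items():
    print(n,[(a[0],np.round(pt(*a),3).tolist()) for a in s])
a=cv2.imread("pics/side0.png")[110:320,310:390];b=cv2.imread("pics/scene0.png")[145:225,225:445]
A=cv2.resize(a,None,fx=2.8,fy=2.8,interpolation=2);B=cv2.resize(b,None,fx=2.5,fy=2.5,interpolation=2)
o=np.zeros((590,780,3),np.uint8);o[:588,:224]=A;o[:200,228:778]=B
cv2.imwrite("pics/crop1.png",o)
E
```

```text
bottle [('scene', [0.636, -0.248]), ('side', [0.622, -0.212])]
tamper [('scene', [0.645, -0.12]), ('wrist', [0.638, -0.117]), ('side', [0.635, -0.113])]
stopper [('scene', [0.647, 0.013]), ('wrist', [0.64, 0.007]), ('side', [0.638, 0.014])]
jigger [('scene', [0.631, 0.128]), ('wrist', [0.632, 0.127]), ('side', [0.628, 0.138])]
cup [('scene', [0.64, 0.24]), ('side', [0.63, 0.236])]
pink [('scene', [0.551, -0.014]), ('wrist', [0.547, -0.018])]
shaker [('scene', [0.735, -0.336])]
jar [('scene', [0.706, 0.333]), ('side', [0.708, 0.335])]
spoons [('side', [0.785, 0.043])]
box [('side', [0.495, -0.276]), ('side', [0.42, -0.293]), ('side', [0.384, -0.065]), ('side', [0.451, -0.032]), ('scene', [0.47, -0.292]), ('scene', [0.395, -0.084])]
dish [('side', [0.492, 0.105]), ('side', [0.38, 0.101]), ('side', [0.38, 0.297]), ('side', [0.486, 0.3]), ('scene', [0.408, 0.101]), ('scene', [0.378, 0.29])]
```

View pics/crop1.png

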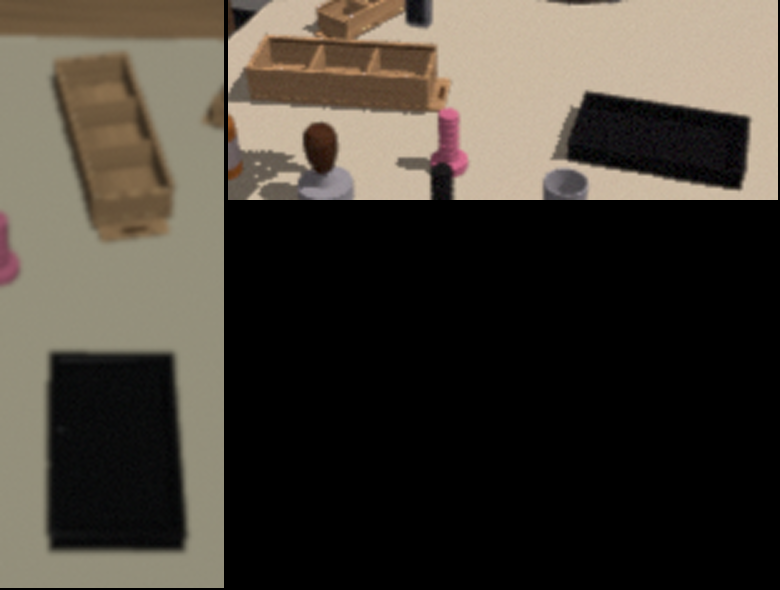

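The side crop shows the box rim corners at (330,132), (355,130), (371,177) and (345,181), and the dish rim at (328,236), (372,236), (376,302) and (327,301). The scene crop shows the matching corners. Next I'll fit both poses.

```bash
python3 - <<'E'
from h import *
from scipy.optimize import least_squares
def fit(hx,hy,z,obs,x0):
    C={n:vision.calibration(n) for n in("side","scene")}
    L=np.array([[hx,-hy],[-hx,-hy],[-hx,hy],[hx,hy]])
    def f(p):
        c,s=np.cos(p[2]),np.sin(p[2]);Q=np.c_[L@np.array([[c,s],[-s,c]])+p[:2],np.full(4,z)]
        return np.concatenate([(proj(n,Q,C[n])-np.array(obs[n])).ravel() for n in obs])
    r=least_squares(f,x0,loss="soft_l1");print(np.round(r.x,4),np.round(r.fun,1).tolist());return r.x
# corner order: (+x,-y),(-x,-y),(-x,+y),(+x,+y)
b=fit(.041,.109,.051,{"side":[(329.6,132.1),(355,129.6),(370.7,176.8),(344.6,181.4)],"scene":[(233,172.2),(239.4,160.2),(308.6,163),(308.2,175)]},[.44,-.17,.2])
d=fit(.055,.095,.024,{"side":[(327.9,236.4),(371.8,236.4),(375.7,302),(327,301)],"scene":[(361.8,199),(368.2,183),(433.8,191.8),(430,213)]},[.43,.2,0])
for n,p,ys in(("box",b,(-.07,0,.07)),("dish",d,(-.044,.044))):
    for y in ys: print(n,y,np.round([p[0]-np.sin(p[2])*y,p[1]+np.cos(p[2])*y],4))
E
```

```text
[ 0.4396 -0.1839  0.2267] [-1.6, -0.2, -0.5, -0.9, 2.4, -0.3, -0.9, -0.8, 0.6, 0.0, 1.6, -1.5, 1.6, -1.2, -1.2, 0.8]
[0.4358 0.1966 0.0174] [-0.1, -1.0, 0.3, -0.6, 0.5, -0.4, -0.5, -0.0, -0.7, 2.2, 0.6, -2.4, 0.5, -0.6, 2.2, 0.7]
box -0.07 [ 0.4553 -0.2521]
box 0 [ 0.4396 -0.1839]
box 0.07 [ 0.4239 -0.1157]
dish -0.044 [0.4365 0.1526]
dish 0.044 [0.435  0.2406]
```

Request:
play_rows(increments=[[-3.2,0.1,0,0],[-3.2,0.1,0,0],[-3.2,0.1,0,0],[-3.2,0.1,0,0],[-3.2,0.1,0,0]])

```text
t: 0.65
eef_pos: [0.6297, -0.1613, 0.231]
tcp_rot: [-3.141, -0.0, 1.571]
ft_force: [0.4, -0.1, -0.1]
width: 1.001
```

Request:
play_rows(increments=[[0,0,0,0],[0,0,0,0],[0,0,0,0],[0,0,0,0],[0,0,0,0]])

```text
t: 1.15
eef_pos: [0.6302, -0.1587, 0.2313]
tcp_rot: [3.142, -0.0, 1.572]
ft_force: [-0.1, 0.1, -0.5]
width: 1.001
```

```bash
cat > look.py <<'E'
import sys,cv2,json,numpy as np
from bench import manip,vision
n,o=sys.argv[1],sys.argv[2]
s=manip.get_obs();c=vision.calibration(n);cv2.imwrite(f"pics/{o}.png",vision.capture(n))
json.dump({k:np.array(v).tolist() for k,v in c.items() if k in("camera_matrix","dist","extrinsics")},open(f"pics/{o}.json","w"))
print(s["t"],s["eef_pos"].round(4),s["tcp_rot"].round(4),s["ft_force"].round(1),round(s["width"],3))
E
python3 look.py wrist w1
```

```text
1.15 [ 0.6302 -0.1587  0.2313] [ 3.1415e+00 -4.0000e-04  1.5725e+00] [-0.1  0.1 -0.5] 1.001
```

View pics/w1.png

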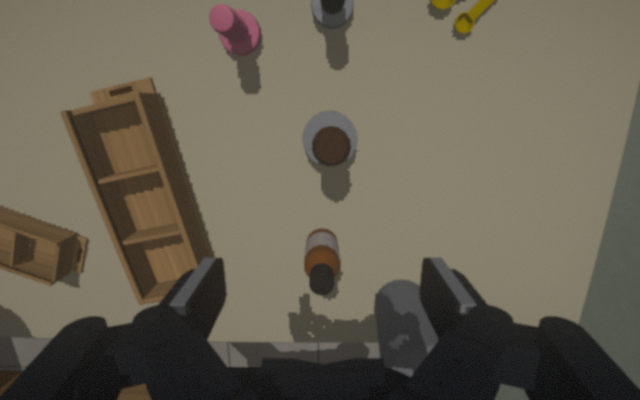

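Wrist view:
- Bottle cap top at (321,279).
- Tamper knob at (331,147).
- Box rim corners at (63,113), (139,92) and (143,303), with divider ends at (100,181)–(160,168) and (122,244)–(182,227).

```bash
cat > fit.py <<'E'
from h import *
from scipy.optimize import least_squares
def fit(c,pts,obs,x0):
    pts=np.array(pts,float)
    def f(p):
        k,s=np.cos(p[2]),np.sin(p[2]);Q=np.c_[pts[:,:2]@np.array([[k,s],[-s,k]])+p[:2],pts[:,2]]
        return (proj("",Q,c)-np.array(obs)).ravel()
    r=least_squares(f,x0,loss="soft_l1");print(np.round(r.x,4),np.round(r.fun,1).tolist());return r.x
E
python3 - <<'E'
from fit import *;import json
c=json.load(open("pics/w1.json"))
print("bottle",pt("",321,279,.098,c),"tamper",pt("",331,146,.09,c),pt("",330,137,.022,c),"stopper",pt("",333,8,.013,c))
b=fit(c,[(-.041,.109,.051),(.041,.109,.051),(-.041,-.109,.051),(-.035,.035,.044),(.035,.035,.044),(-.035,-.035,.044),(.035,-.035,.044)],
 [(63,113),(139,92),(143,303),(100,181),(160,168),(122,244),(182,227)],[.44,-.18,.2])
for y in(-.07,0,.07): print(y,np.round([b[0]-np.sin(b[2])*y,b[1]+np.cos(b[2])*y],4))
E
```

```text
bottle [ 0.6287035  -0.24450285] tamper [ 0.63710522 -0.12186137] [ 0.6376614  -0.12137142] stopper [0.63982682 0.00272436]
[ 0.4403 -0.1912  0.2125] [-2.7, -1.2, -0.4, -0.2, -2.4, 1.8, -0.6, 0.8, 2.2, -0.4, 2.3, -1.2, 2.3, 3.5]
-0.07 [ 0.4551 -0.2597]
0 [ 0.4403 -0.1912]
0.07 [ 0.4256 -0.1228]
```

Request:
play_rows(increments=[[-2.2,0,0,0],[-2.2,0,0,0],[-2.2,0,0,0],[-2.0,0,0,0],[0,-0.1,2.0,0]], jaw=80, grip_force=40)

```text
t: 1.7
eef_pos: [0.6299, -0.2505, 0.2138]
tcp_rot: [3.137, 0.004, 1.567]
ft_force: [0.1, -0.5, -0.3]
width: 0.688
```

Request:
play_rows(increments=[[0,0,3,0],[0,0,3,0],[0,0,3,0],[0,0,1.5,0],[0,0,0,0]])

```text
t: 2.2
eef_pos: [0.6277, -0.2452, 0.1042]
tcp_rot: [-3.138, -0.001, 1.571]
ft_force: [-0.5, 0.2, 0.2]
width: 0.684
```

Request:
play_rows(increments=[[0,0,0,0],[0,0,0,0],[0,0,0,0],[0,0,0,0],[0,0,0,0]])

```text
t: 2.7
eef_pos: [0.6292, -0.2461, 0.1069]
tcp_rot: [3.141, 0.0, 1.571]
ft_force: [0.6, -0.5, 0.4]
width: 0.685
```

```bash
python3 look.py wrist w2
```

```text
2.7 [ 0.6292 -0.2461  0.1069] [3.1407e+00 3.0000e-04 1.5707e+00] [ 0.6 -0.5  0.4] 0.685
```

View pics/w2.png

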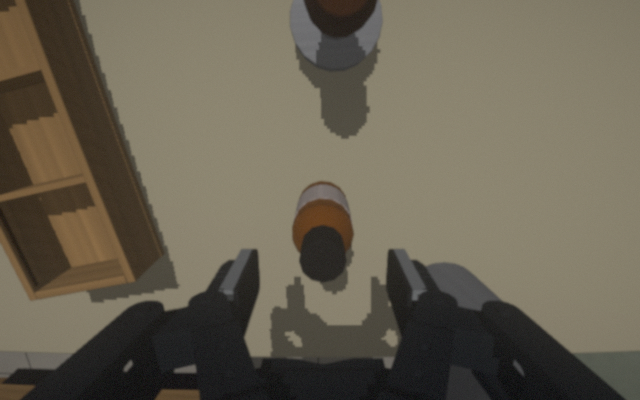

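```bash
python3 - <<'E'
from fit import *;import json
c=json.load(open("pics/w2.json"))
print("bottle",pt("",323,259,.098,c),"tamper base",pt("",336,20,.022,c))
b=fit(c,[(.041,-.109,.051),(-.041,-.109,.051),(-.035,-.035,.044),(.035,-.035,.044)],[(132,281),(36,298),(0,200),(85,178)],[.44,-.19,.21])
E
```

```text
bottle [ 0.62939348 -0.24870645] tamper base [ 0.63751829 -0.12364334]
[ 0.4358 -0.1921  0.2235] [1.6, -0.3, -6.5, 3.7, -4.5, 0.3, 2.8, -0.7]
```

Request:
play_rows(increments=[[0,0,1.0,0],[0,0,1.0,0],[0,0,1.0,0],[0,0,0.7,0],[0,0,0,0]])

```text
t: 3.25
eef_pos: [0.628, -0.2457, 0.0675]
tcp_rot: [-3.139, -0.001, 1.571]
ft_force: [0.0, 0.3, 0.0]
width: 0.686
```

Request:
play_rows(increments=[[0,0,0,0],[0,0,0,0],[0,0,0,0],[0,0,0,0],[0,0,0,0]], jaw=255)

```text
t: 3.75
eef_pos: [0.6295, -0.2463, 0.0701]
tcp_rot: [3.14, 0.0, 1.571]
ft_force: [-0.7, -0.4, 5.5]
width: 0.272
```

Request:
play_rows(increments=[[0,0,0,0],[0,0,0,0],[0,0,0,0],[0,0,0,0],[0,0,0,0]])

```text
t: 4.25
eef_pos: [0.6295, -0.2463, 0.0701]
tcp_rot: [3.14, 0.0, 1.571]
ft_force: [-0.7, 0.0, 5.6]
width: 0.27
```

Request:
play_rows(increments=[[0,0,-1,0],[0,0,-2,0],[0,0,-2,0],[0,0,-2,0],[0,0,-1.2,0]])

```text
t: 4.75
eef_pos: [0.6294, -0.2462, 0.1533]
tcp_rot: [3.14, 0.0, 1.571]
ft_force: [-0.1, -0.4, -2.1]
width: 0.269
```

Request:
play_rows(increments=[[0.3,-1,0,0],[0.6,-2,0,0],[0.6,-2,0,0],[0.6,-2,0,0],[0.6,-2,0,0]])

```text
t: 5.25
eef_pos: [0.5366, -0.2182, 0.1501]
tcp_rot: [-3.139, -0.001, 1.571]
ft_force: [1.0, 0.6, -0.5]
width: 0.265
```

Request:
play_rows(increments=[[0.6,-2,0,0],[0.6,-2,0,0],[0.6,-2,0,0],[0.6,-2,0,0],[0.5,-2,0,0]])

```text
t: 5.75
eef_pos: [0.4366, -0.1892, 0.1503]
tcp_rot: [-3.14, -0.001, 1.571]
ft_force: [0.1, 0.0, -0.7]
width: 0.265
```

Request:
play_rows(increments=[[0,0,0,-0.05],[0,0,0,-0.06],[0,0,0,-0.06],[0,0,0,-0.045],[0,0,0,0]])

```text
t: 6.25
eef_pos: [0.4376, -0.1896, 0.1505]
tcp_rot: [-3.14, -0.001, 1.786]
ft_force: [0.6, 0.2, -0.9]
width: 0.267
```

```bash
python3 look.py wrist w3
```

```text
6.25 [ 0.4376 -0.1896  0.1505] [-3.1400e+00 -9.0000e-04  1.7865e+00] [ 0.6  0.2 -0.9] 0.267
```

View pics/w3.png

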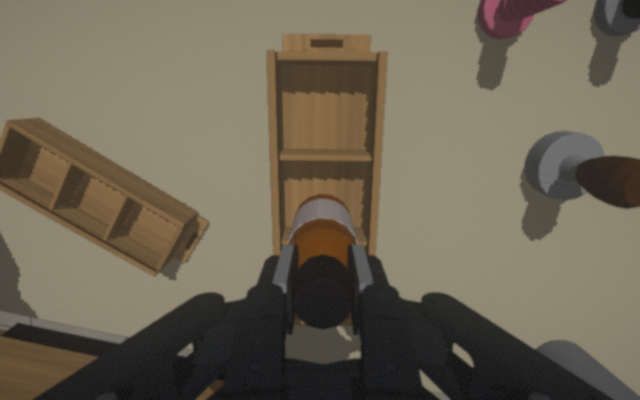

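Wrist view: the bottle is held over the middle compartment and the box is aligned with the tool. Its rim corners are at (267,55) and (387,55), and the first divider is at (281..372,155).

```bash
python3 - <<'E'
from fit import *;import json
c=json.load(open("pics/w3.json"))
b=fit(c,[(-.041,.109,.051),(.041,.109,.051),(-.035,.035,.044),(.035,.035,.044)],[(267,55),(387,55),(281,155),(372,155)],[.44,-.19,.21])
for y in(-.07,0,.07): print(y,np.round([b[0]-np.sin(b[2])*y,b[1]+np.cos(b[2])*y],4))
E
```

```text
[ 0.4412 -0.193   0.2154] [-0.5, -1.3, 0.5, -1.2, -0.8, 5.1, 0.8, 5.2]
-0.07 [ 0.4562 -0.2614]
0 [ 0.4412 -0.193 ]
0.07 [ 0.4263 -0.1246]
```

Request:
play_rows(increments=[[-0.3,0.3,0,0],[0,0,1.5,0],[0,0,2,0],[0,0,1.5,0],[0,0,0.8,0]])

```text
t: 6.8
eef_pos: [0.442, -0.1922, 0.092]
tcp_rot: [-3.14, -0.001, 1.785]
ft_force: [0.5, 0.5, -1.6]
width: 0.269
```

Request:
play_rows(increments=[[0,0,0.3,0],[0,0,0.2,0],[0,0,0.2,0],[0,0,0,0],[0,0,0,0]])

```text
t: 7.3
eef_pos: [0.4428, -0.1924, 0.0867]
tcp_rot: [3.141, 0.0, 1.786]
ft_force: [0.1, -0.4, -1.3]
width: 0.266
```

Request:
play_rows(increments=[[0,0,0.1,0],[0,0,0.1,0],[0,0,0.1,0],[0,0,0.0,0],[0,0,0,0]])

```text
t: 7.8
eef_pos: [0.4426, -0.1923, 0.0833]
tcp_rot: [-3.142, -0.0, 1.786]
ft_force: [0.1, -0.0, -0.9]
width: 0.269
```

Request:
play_rows(increments=[[0,0,0.05,0],[0,0,0.05,0],[0,0,0.0,0],[0,0,0.0,0],[0,0,0,0]])

```text
t: 8.3
eef_pos: [0.4426, -0.1923, 0.0823]
tcp_rot: [3.142, 0.0, 1.786]
ft_force: [0.1, 0.8, -1.0]
width: 0.266
```

Request:
play_rows(increments=[[0,0,0.05,0],[0,0,0,0],[0,0,0.05,0],[0,0,0.0,0],[0,0,0,0]])

```text
t: 8.8
eef_pos: [0.4427, -0.1924, 0.0819]
tcp_rot: [3.141, 0.0, 1.786]
ft_force: [-3.0, 0.5, 10.3]
width: 0.269
```

Request:
play_rows(increments=[[0,0,0.05,0],[0,0,0,0],[0,0,0.05,0],[0,0,0.0,0],[0,0,0,0]])

```text
t: 9.3
eef_pos: [0.443, -0.1925, 0.0819]
tcp_rot: [3.14, 0.001, 1.785]
ft_force: [-5.4, 1.6, 22.5]
width: 0.267
```

Request:
play_rows(increments=[[0,0,-0.1,0],[0,0,-0.05,0],[0,0,0,0],[0,0,0,0],[0,0,0,0]])

```text
t: 9.8
eef_pos: [0.4427, -0.1924, 0.082]
tcp_rot: [3.141, 0.0, 1.786]
ft_force: [-1.5, 0.4, 5.4]
width: 0.271
```

Request:
play_rows(increments=[[0,0,0,0],[0,0,0,0],[0,0,0,0],[0,0,0,0],[0,0,0,0]], jaw=110)

```text
t: 10.3
eef_pos: [0.4425, -0.1923, 0.0817]
tcp_rot: [-3.142, -0.0, 1.786]
ft_force: [0.7, -0.5, 0.7]
width: 0.57
```

Request:
play_rows(increments=[[0,0,-0.5,0],[0,0,-1.5,0],[0,0,-3,0],[0,0,-3,0],[0,0,-3,0]])

```text
t: 10.8
eef_pos: [0.4423, -0.1922, 0.1933]
tcp_rot: [3.142, -0.0, 1.786]
ft_force: [-0.3, -0.5, -0.7]
width: 0.568
```

Request:
play_rows(increments=[[0,0,-1,0.055],[0,0,0,0.055],[0,0,0,0.055],[0,0,0,0.05],[0,0,0,0]], jaw=60)

```text
t: 11.3
eef_pos: [0.4425, -0.1923, 0.2022]
tcp_rot: [3.141, 0.0, 1.57]
ft_force: [-0.2, 0.7, -0.3]
width: 0.762
```

Request:
play_rows(increments=[[3,2,0,0],[3,2,0,0],[3,2,0,0],[3,2,0,0],[3,2,0,0]])

```text
t: 11.8
eef_pos: [0.5432, -0.0411, 0.202]
tcp_rot: [3.141, 0.0, 1.572]
ft_force: [-0.1, -0.0, 0.8]
width: 0.769
```

Request:
play_rows(increments=[[3,2,0,0],[3,2,0,0],[3,2,0,0],[3,2,0,0],[3,1,0,0]])

```text
t: 12.3
eef_pos: [0.6338, 0.1088, 0.2018]
tcp_rot: [3.141, 0.0, 1.572]
ft_force: [-0.2, -0.2, -0.8]
width: 0.765
```

Request:
play_rows(increments=[[0,0,0,0],[0,0,0,0],[0,0,0,0],[0,0,0,0],[0,0,0,0]])

```text
t: 12.8
eef_pos: [0.6325, 0.1065, 0.2021]
tcp_rot: [3.141, 0.0, 1.569]
ft_force: [-0.1, -0.0, 0.6]
width: 0.767
```

```bash
python3 look.py wrist w4; python3 - <<'E'
import cv2,numpy as np
from bench import vision
a=cv2.imread("pics/w4.png");s=vision.capture("scene")[130:250,150:310]
o=np.zeros((600,640,3),np.uint8);o[:400]=a;o[400:,:266]=cv2.resize(s,(266,200))
s2=vision.capture("side")[110:210,290:390];o[400:,300:500]=cv2.resize(s2,(200,200));cv2.imwrite("pics/m4.png",o)
E
```

```text
12.8 [0.6325 0.1065 0.2021] [3.1413e+00 3.0000e-04 1.5693e+00] [-0.1 -0.   0.6] 0.767
```

View pics/m4.png

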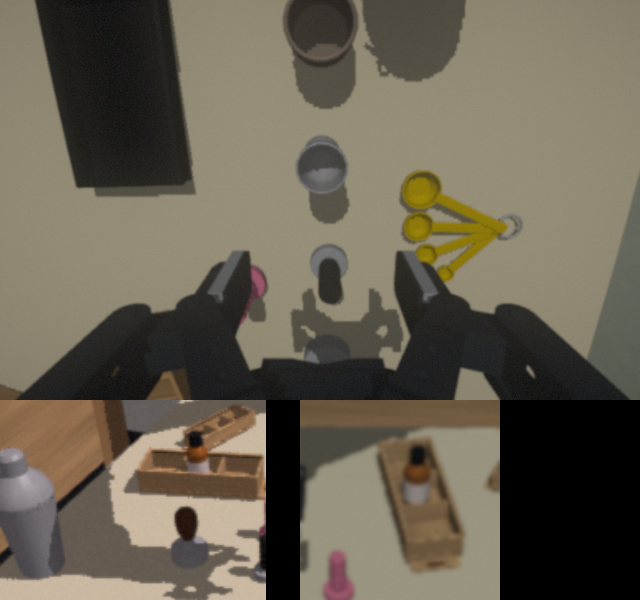

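The bottle stands upright in the middle compartment. In the wrist view the jigger rim is at (321,168), the stopper cap at (328,262), the cup rim at (321,25), and the near dish corners at (77,186) and (191,181).

```bash
python3 - <<'E'
from fit import *;import json
c=json.load(open("pics/w4.json"))
print("jigger",pt("",321.5,168,.08,c),"stopper",pt("",328,262,.013,c),pt("",329,293,.072,c),"cup",pt("",321,24,.055,c), "tamper base",pt("",327,358,.02,c))
for u,v in((77,186),(191,181),(38,0),(165,0)): print("dish",pt("",u,v,.024,c))
E
```

```text
jigger [0.6315513 0.1280725] stopper [0.63824074 0.00955647] [0.63829929 0.00767632] cup [0.63129111 0.23910713] tamper base [ 0.63742065 -0.11470157]
dish [0.38314403 0.09937837]
dish [0.5014219  0.10416081]
dish [0.38054    0.26946652]
dish [0.49558058 0.26593255]
```

Request:
play_rows(increments=[[1.2,-0.1,0,0],[1.0,0,1,0],[0,0,3,0],[0,0,3,0],[0,0,3,0]])

```text
t: 13.45
eef_pos: [0.6311, 0.1314, 0.1001]
tcp_rot: [-3.141, -0.001, 1.572]
ft_force: [0.4, -0.1, 0.1]
width: 0.766
```

Request:
play_rows(increments=[[0,0,2.5,0],[0,0,2,0],[0,0,1,0],[0,0,0,0],[0,0,0,0]])

```text
t: 13.95
eef_pos: [0.6319, 0.1304, 0.0473]
tcp_rot: [3.141, -0.0, 1.571]
ft_force: [-1.0, 0.2, -0.8]
width: 0.764
```

Request:
play_rows(increments=[[0,0,0,0],[0,0,0,0],[0,0,0,0],[0,0,0,0],[0,0,0,0]], jaw=255)

```text
t: 14.45
eef_pos: [0.6324, 0.13, 0.0483]
tcp_rot: [3.14, -0.001, 1.571]
ft_force: [-1.8, 0.2, 5.8]
width: 0.487
```

Request:
play_rows(increments=[[0,0,0,0],[0,0,0,0],[0,0,0,0],[0,0,0,0],[0,0,0,0]])

```text
t: 14.95
eef_pos: [0.6324, 0.1299, 0.0483]
tcp_rot: [3.14, -0.001, 1.571]
ft_force: [-1.8, 0.3, 5.6]
width: 0.487
```

Request:
play_rows(increments=[[0,0,-1,0],[0,0,-3,0],[0,0,-4,0],[0,0,-4,0],[0,0,-2,0]])

```text
t: 15.45
eef_pos: [0.6331, 0.13, 0.1917]
tcp_rot: [3.136, -0.001, 1.57]
ft_force: [0.7, 0.2, -0.9]
width: 0.483
```

Request:
play_rows(increments=[[-1.3,-1.1,0,0],[-2.6,-2.1,0,0],[-2.6,-2.1,0,0],[-2.6,-2.1,0,0],[-2.6,-2.1,0,0]])

```text
t: 15.95
eef_pos: [0.5356, 0.0117, 0.1876]
tcp_rot: [3.141, 0.0, 1.571]
ft_force: [-0.4, -0.8, -0.8]
width: 0.486
```

Request:
play_rows(increments=[[-2.6,-2.1,0,0],[-2.6,-2.1,0,0],[-2.6,-2.1,0,0],[-2.6,-2.1,0,0],[-2.6,-2.1,0,0]])

```text
t: 16.45
eef_pos: [0.4307, -0.1183, 0.1877]
tcp_rot: [3.14, 0.0, 1.571]
ft_force: [0.3, -1.0, -0.7]
width: 0.485
```

Request:
play_rows(increments=[[-0.6,-0.6,0,0],[0,0,0,-0.07],[0,0,0,-0.075],[0,0,0,-0.07],[0,0,0,0]])

```text
t: 16.95
eef_pos: [0.426, -0.123, 0.1874]
tcp_rot: [3.141, 0.0, 1.787]
ft_force: [0.2, -0.1, -0.6]
width: 0.483
```

Request:
play_rows(increments=[[0,0,0,0],[0,0,0,0],[0,0,0,0],[0,0,0,0],[0,0,0,0]])

```text
t: 17.45
eef_pos: [0.4256, -0.1233, 0.1868]
tcp_rot: [-3.142, 0.0, 1.785]
ft_force: [-0.2, -0.6, 0.4]
width: 0.487
```

```bash
python3 look.py wrist w5
```

```text
17.45 [ 0.4256 -0.1233  0.1868] [-3.1416  0.      1.7855] [-0.2 -0.6  0.4] 0.487
```

View pics/w5.png

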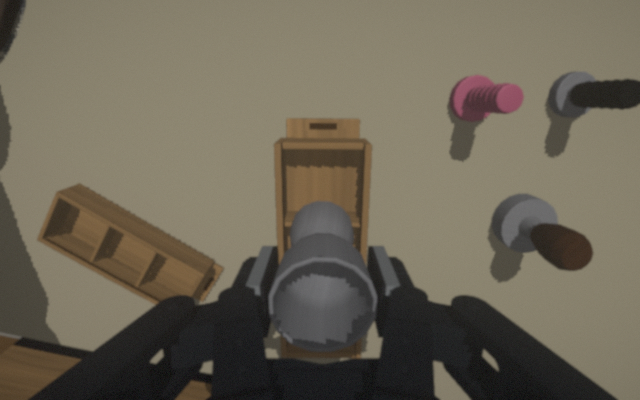

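The jigger is held over the +y compartment. The box rim corners are at (275,142) and (371,142), and the divider is at about y=215.

```bash
python3 - <<'E'
from fit import *;import json
c=json.load(open("pics/w5.json"))
b=fit(c,[(-.041,.109,.051),(.041,.109,.051),(-.035,.035,.044),(.035,.035,.044)],[(275,142),(371,142),(285,216),(360,216)],[.44,-.19,.21])
for y in(-.07,0,.07): print(y,np.round([b[0]-np.sin(b[2])*y,b[1]+np.cos(b[2])*y],4))
E
```

```text
[ 0.4398 -0.1887  0.2108] [-1.4, -1.5, 1.2, -1.1, -0.7, 5.3, 0.8, 5.6]
-0.07 [ 0.4544 -0.2572]
0 [ 0.4398 -0.1887]
0.07 [ 0.4251 -0.1203]
```

Request:
play_rows(increments=[[0.1,0,2,0],[0,0,3,0],[0,0,3,0],[0,0,2.5,0],[0,0,1,0]])

```text
t: 18.0
eef_pos: [0.4242, -0.1221, 0.07]
tcp_rot: [-3.139, -0.001, 1.786]
ft_force: [0.3, 0.5, -0.3]
width: 0.486
```

Request:
play_rows(increments=[[0,0,0.4,0],[0,0,0.2,0],[0,0,0.1,0],[0,0,0,0],[0,0,0,0]])

```text
t: 18.5
eef_pos: [0.4258, -0.1224, 0.0654]
tcp_rot: [3.14, 0.0, 1.786]
ft_force: [-0.3, 0.1, -0.9]
width: 0.483
```

Request:
play_rows(increments=[[0,0,0.1,0],[0,0,0.1,0],[0,0,0.05,0],[0,0,0,0],[0,0,0,0]])

```text
t: 19.0
eef_pos: [0.4253, -0.1223, 0.0623]
tcp_rot: [-3.141, -0.0, 1.786]
ft_force: [-1.3, -0.3, -0.7]
width: 0.482
```

Request:
play_rows(increments=[[0,0,0.1,0],[0,0,0.05,0],[0,0,0,0],[0,0,0,0],[0,0,0,0]])

```text
t: 19.5
eef_pos: [0.4254, -0.1223, 0.0608]
tcp_rot: [3.141, 0.0, 1.786]
ft_force: [-0.1, -1.3, -0.8]
width: 0.487
```

Request:
play_rows(increments=[[0,0,0.05,0],[0,0,0,0],[0,0,0,0],[0,0,0,0],[0,0,0,0]])

```text
t: 20.0
eef_pos: [0.4253, -0.1223, 0.0603]
tcp_rot: [3.142, 0.0, 1.786]
ft_force: [0.3, 0.3, -1.7]
width: 0.488
```

Request:
play_rows(increments=[[0,0,0.05,0],[0,0,0,0],[0,0,0,0],[0,0,0,0],[0,0,0,0]])

```text
t: 20.5
eef_pos: [0.4255, -0.1225, 0.0602]
tcp_rot: [3.141, 0.0, 1.785]
ft_force: [-1.6, -0.4, 7.4]
width: 0.485
```

Request:
play_rows(increments=[[0,0,0,0],[0,0,0,0],[0,0,0,0],[0,0,0,0],[0,0,0,0]], jaw=80)

```text
t: 21.0
eef_pos: [0.4254, -0.1223, 0.0598]
tcp_rot: [3.142, -0.0, 1.786]
ft_force: [-0.3, 0.1, -0.5]
width: 0.689
```

Request:
play_rows(increments=[[0,0,-0.5,0],[0,0,-1.5,0],[0,0,-4,0],[0,0,-4,0],[0,0,-2,0]])

```text
t: 21.5
eef_pos: [0.4264, -0.1225, 0.1831]
tcp_rot: [3.138, 0.001, 1.786]
ft_force: [-0.3, -0.2, 0.1]
width: 0.688
```

Request:
play_rows(increments=[[0,0,0,0.07],[0,0,0,0.075],[0,0,0,0.07],[1.1,1.3,0,0],[1.5,2.5,0,0]])

```text
t: 22.0
eef_pos: [0.4623, -0.097, 0.1803]
tcp_rot: [-3.141, 0.0, 1.568]
ft_force: [1.0, -0.8, -0.0]
width: 0.684
```

Request:
play_rows(increments=[[1.5,2.5,0,0],[1.5,2.5,0,0],[1.5,2.5,0,0],[1.5,2.5,0,0],[1.5,2.5,0,0]])

```text
t: 22.5
eef_pos: [0.5892, -0.0206, 0.1801]
tcp_rot: [-3.141, -0.0, 1.571]
ft_force: [0.2, -0.4, 0.5]
width: 0.687
```

Request:
play_rows(increments=[[1.5,2.5,0,0],[1.5,2.5,0,0],[0,0,2,0],[0,0,2,0],[0,0,2,0]])

```text
t: 23.0
eef_pos: [0.6384, 0.0088, 0.1193]
tcp_rot: [3.142, 0.0, 1.571]
ft_force: [0.3, 0.1, 0.3]
width: 0.689
```

Request:
play_rows(increments=[[0,0,0,0],[0,0,0,0],[0,0,0,0],[0,0,0,0],[0,0,0,0]])

```text
t: 23.5
eef_pos: [0.6388, 0.0086, 0.1208]
tcp_rot: [3.14, -0.0, 1.571]
ft_force: [-0.1, -0.4, -0.3]
width: 0.689
```

```bash
python3 look.py wrist w6; python3 - <<'E'
import cv2,numpy as np
from bench import vision
a=cv2.imread("pics/w6.png")
o=np.zeros((600,640,3),np.uint8);o[:400]=a;s=vision.capture("scene")[130:250,150:310];o[400:,:266]=cv2.resize(s,(266,200))
s2=vision.capture("side")[110:210,290:390];o[400:,300:500]=cv2.resize(s2,(200,200));cv2.imwrite("pics/m6.png",o)
E
```

```text
23.5 [0.6388 0.0086 0.1208] [ 3.1401e+00 -1.0000e-04  1.5706e+00] [-0.1 -0.4 -0.3] 0.689
```

View pics/m6.png

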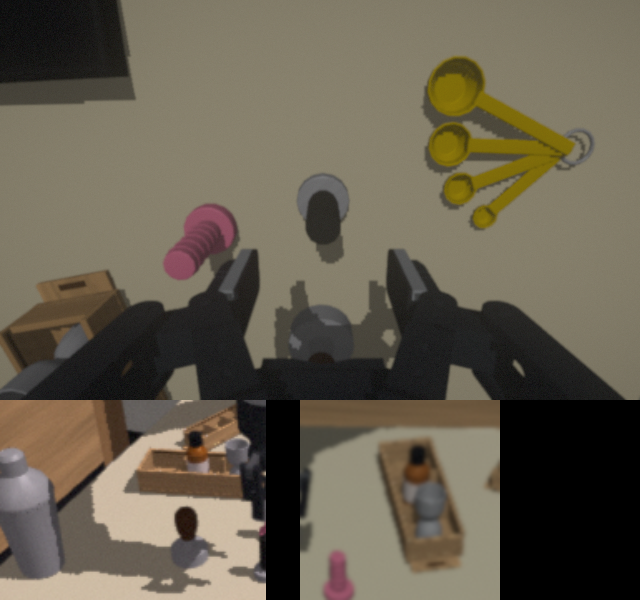

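The jigger stands upright in its compartment. The stopper's plug top is at (323,230) and its cap at (323,198).

```bash
python3 - <<'E'
from fit import *;import json
c=json.load(open("pics/w6.json"))
print(pt("",323,230,.072,c),pt("",323,198,.013,c),"tamper base",pt("",321,336,.022,c))
E
```

```text
[0.63907626 0.00586729] [0.63919472 0.00922887] tamper base [ 0.63749711 -0.11321931]
```

Request:
play_rows(increments=[[0,0,1.5,0],[0,0,2.5,0],[0,0,2.5,0],[0,0,1.4,0],[0,0,0,0]])

```text
t: 24.15
eef_pos: [0.6365, 0.0085, 0.038]
tcp_rot: [-3.137, 0.0, 1.571]
ft_force: [0.0, 0.5, 0.2]
width: 0.683
```

Request:
play_rows(increments=[[0,0,0,0],[0,0,0,0],[0,0,0,0],[0,0,0,0],[0,0,0,0]], jaw=255)

```text
t: 24.65
eef_pos: [0.6393, 0.0087, 0.0421]
tcp_rot: [3.139, -0.0, 1.571]
ft_force: [-1.5, -0.4, 5.7]
width: 0.245
```

Request:
play_rows(increments=[[0,0,0,0],[0,0,0,0],[0,0,0,0],[0,0,0,0],[0,0,0,0]])

```text
t: 25.15
eef_pos: [0.6393, 0.0087, 0.0421]
tcp_rot: [3.139, -0.0, 1.571]
ft_force: [-0.9, 0.1, 7.0]
width: 0.244
```

Request:
play_rows(increments=[[0,0,-1,0],[0,0,-3,0],[0,0,-4,0],[0,0,-4,0],[0,0,-2.5,0]])

```text
t: 25.65
eef_pos: [0.6393, 0.0087, 0.1899]
tcp_rot: [3.138, -0.0, 1.571]
ft_force: [0.7, -0.2, -1.2]
width: 0.243
```

Request:
play_rows(increments=[[-1.4,-1.0,0,0],[-2.6,-1.8,0,0],[-2.6,-1.8,0,0],[-2.6,-1.8,0,0],[-2.6,-1.8,0,0]])

```text
t: 26.15
eef_pos: [0.5545, -0.1108, 0.1855]
tcp_rot: [-3.14, 0.0, 1.57]
ft_force: [0.9, -1.2, 0.0]
width: 0.242
```

Request:
play_rows(increments=[[-2.6,-1.8,0,0],[-2.6,-1.8,0,0],[-2.6,-1.8,0,0],[-2.6,-1.8,0,0],[-2.6,-1.8,0,0]])

```text
t: 26.65
eef_pos: [0.4644, -0.2405, 0.1856]
tcp_rot: [-3.141, -0.0, 1.57]
ft_force: [0.4, -0.5, -1.8]
width: 0.244
```

Request:
play_rows(increments=[[-2.0,-1.2,0,0],[0,0,0,-0.07],[0,0,0,-0.075],[0,0,0,-0.07],[0,0,0,0]])

```text
t: 27.15
eef_pos: [0.4533, -0.2595, 0.1855]
tcp_rot: [-3.141, -0.001, 1.786]
ft_force: [-0.6, -0.1, -0.8]
width: 0.245
```

Request:
play_rows(increments=[[0,0,0,0],[0,0,0,0],[0,0,0,0],[0,0,0,0],[0,0,0,0]])

```text
t: 27.65
eef_pos: [0.4544, -0.2593, 0.1858]
tcp_rot: [-3.142, -0.0, 1.786]
ft_force: [0.4, 0.6, -1.4]
width: 0.24
```

```bash
python3 look.py wrist w7
```

```text
27.65 [ 0.4544 -0.2593  0.1858] [-3.1416 -0.      1.7855] [ 0.4  0.6 -1.4] 0.24
```

View pics/w7.png

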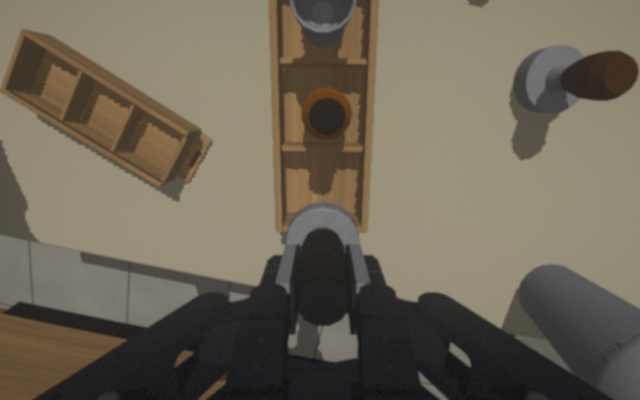

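The stopper is held over the -y compartment. The dividers are at y=62 (279..372) and y=148 (281..366), and the end rim corners are at (276,232) and (368,230).

```bash
python3 - <<'E'
from fit import *;import json
c=json.load(open("pics/w7.json"))
b=fit(c,[(-.041,-.109,.051),(.041,-.109,.051),(-.035,.035,.044),(.035,.035,.044),(-.035,-.035,.044),(.035,-.035,.044)],[(276,232),(368,230),(280,62),(371,62),(283,148),(366,148)],[.44,-.19,.21])
for y in(-.07,0,.07): print(y,np.round([b[0]-np.sin(b[2])*y,b[1]+np.cos(b[2])*y],4))
print("jigger rim",pt("",323,8,.092,c),"bottle cap",pt("",327,115,.11,c))
E
```

```text
[ 0.4411 -0.1909  0.2025] [1.1, -0.3, 0.4, 2.8, 1.2, -1.6, -2.2, -0.4, -0.1, 0.0, -1.2, 1.1]
-0.07 [ 0.4551 -0.2594]
0 [ 0.4411 -0.1909]
0.07 [ 0.427  -0.1223]
jigger rim [ 0.42667733 -0.13076858] bottle cap [ 0.44331158 -0.19491281]
```

Request:
play_rows(increments=[[0,0,2,0],[0,0,3,0],[0,0,3,0],[0,0,3,0],[0,0,1,0]])

```text
t: 28.2
eef_pos: [0.4528, -0.2586, 0.0634]
tcp_rot: [-3.138, -0.002, 1.786]
ft_force: [-1.0, 0.3, -1.3]
width: 0.244
```

Request:
play_rows(increments=[[0,0,0.4,0],[0,0,0.3,0],[0,0,0.2,0],[0,0,0.1,0],[0,0,0,0]])

```text
t: 28.7
eef_pos: [0.4547, -0.2595, 0.0564]
tcp_rot: [3.141, 0.001, 1.786]
ft_force: [-0.4, -0.4, -0.9]
width: 0.241
```

Request:
play_rows(increments=[[0,0,0.05,0],[0,0,0.05,0],[0,0,0,0],[0,0,0,0],[0,0,0,0]])

```text
t: 29.2
eef_pos: [0.4543, -0.2593, 0.0548]
tcp_rot: [-3.142, -0.0, 1.786]
ft_force: [-0.2, 0.1, -1.4]
width: 0.243
```

Request:
play_rows(increments=[[0,0,0.05,0],[0,0,0,0],[0,0,0,0],[0,0,0,0],[0,0,0,0]])

```text
t: 29.7
eef_pos: [0.4544, -0.2593, 0.0543]
tcp_rot: [3.142, 0.0, 1.786]
ft_force: [-0.7, -0.3, -1.2]
width: 0.244
```

Request:
play_rows(increments=[[0,0,0.05,0],[0,0,0,0],[0,0,0,0],[0,0,0,0],[0,0,0,0]])

```text
t: 30.2
eef_pos: [0.4544, -0.2594, 0.0541]
tcp_rot: [3.141, 0.0, 1.786]
ft_force: [-1.0, 0.3, 5.6]
width: 0.244
```

Request:
play_rows(increments=[[0,0,0,0],[0,0,0,0],[0,0,0,0],[0,0,0,0],[0,0,0,0]], jaw=105)

```text
t: 30.7
eef_pos: [0.4543, -0.2593, 0.0537]
tcp_rot: [-3.142, -0.0, 1.786]
ft_force: [-0.3, 0.7, 0.6]
width: 0.589
```

Request:
play_rows(increments=[[0,0,-0.5,0],[0,0,-1.5,0],[0,0,-4,0],[0,0,-4,0],[0,0,-3,0]])

```text
t: 31.2
eef_pos: [0.4548, -0.2595, 0.1866]
tcp_rot: [3.14, 0.001, 1.786]
ft_force: [1.0, -0.2, -0.6]
width: 0.587
```

Request:
play_rows(increments=[[0,0,0,0.07],[0,0,0,0.075],[0,0,0,0.07],[1.0,1.3,0,0],[1.9,2.5,0,0]], jaw=70)

```text
t: 31.7
eef_pos: [0.4919, -0.2312, 0.1843]
tcp_rot: [-3.141, 0.001, 1.569]
ft_force: [0.6, 0.0, -0.1]
width: 0.728
```

Request:
play_rows(increments=[[1.9,2.5,0,0],[1.9,2.5,0,0],[1.9,2.5,0,0],[1.9,2.5,0,0],[1.9,2.5,0,0]])

```text
t: 32.2
eef_pos: [0.619, -0.1331, 0.1839]
tcp_rot: [3.141, -0.001, 1.574]
ft_force: [0.4, -0.2, 0.3]
width: 0.727
```

Request:
play_rows(increments=[[1.7,2.0,0,0],[0,0,2,0],[0,0,2,0],[0,0,1,0],[0,0,0,0]])

```text
t: 32.7
eef_pos: [0.6367, -0.1174, 0.1323]
tcp_rot: [-3.139, -0.001, 1.572]
ft_force: [0.3, 0.4, 0.2]
width: 0.726
```

Request:
play_rows(increments=[[0,0,0,0],[0,0,0,0],[0,0,0,0],[0,0,0,0],[0,0,0,0]])

```text
t: 33.2
eef_pos: [0.6375, -0.1184, 0.1343]
tcp_rot: [3.141, 0.0, 1.571]
ft_force: [0.3, -0.1, 0.5]
width: 0.728
```

```bash
python3 look.py wrist w8; python3 - <<'E'
import cv2,numpy as np
from bench import vision
a=cv2.imread("pics/w8.png")
o=np.zeros((600,640,3),np.uint8);o[:400]=a;s=vision.capture("scene")[130:250,150:310];o[400:,:266]=cv2.resize(s,(266,200))
s2=vision.capture("side")[110:210,290:390];o[400:,300:500]=cv2.resize(s2,(200,200));cv2.imwrite("pics/m8.png",o)
E
```

```text
33.2 [ 0.6375 -0.1184  0.1343] [3.1409e+00 1.0000e-04 1.5707e+00] [ 0.3 -0.1  0.5] 0.728
```

View pics/m8.png

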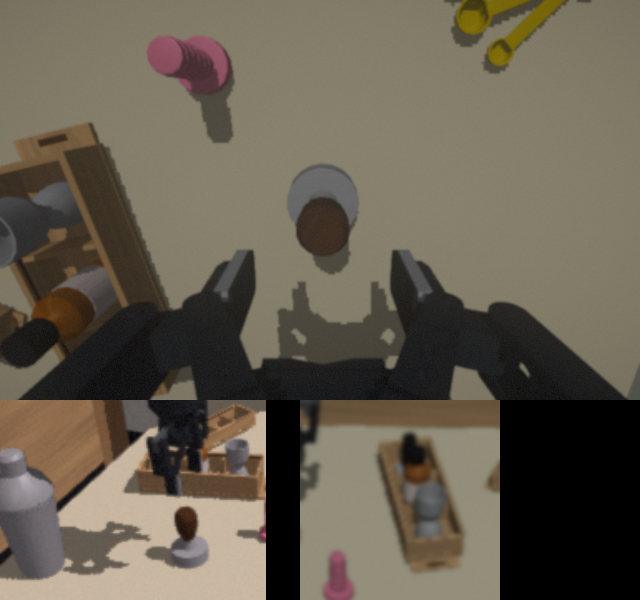

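The stopper appears to be standing in the -y compartment, partly hidden from the side by the bottle. The tamper base is at (323,201) and its knob at (323,227).

```bash
python3 - <<'E'
from fit import *;import json
c=json.load(open("pics/w8.json"))
print(pt("",323,201,.02,c),pt("",323,227,.075,c))
E
```

```text
[ 0.63777884 -0.12228707] [ 0.63771318 -0.12331069]
```

Request:
play_rows(increments=[[-0.3,0,1.5,0],[0,0,2.5,0],[0,0,2.5,0],[0,0,1.5,0],[0,0,0.5,0]], grip_force=60)

```text
t: 33.85
eef_pos: [0.6359, -0.1213, 0.0463]
tcp_rot: [-3.138, -0.0, 1.571]
ft_force: [-0.6, -0.1, -0.1]
width: 0.724
```

Request:
play_rows(increments=[[0,0,0,0],[0,0,0,0],[0,0,0,0],[0,0,0,0],[0,0,0,0]])

```text
t: 34.35
eef_pos: [0.6378, -0.1214, 0.0495]
tcp_rot: [3.14, 0.0, 1.571]
ft_force: [0.3, -0.9, 0.0]
width: 0.727
```

Request:
play_rows(increments=[[0,0,0,0],[0,0,0,0],[0,0,0,0],[0,0,0,0],[0,0,0,0]], jaw=255)

```text
t: 34.85
eef_pos: [0.6377, -0.1213, 0.0492]
tcp_rot: [3.141, 0.0, 1.571]
ft_force: [0.1, 0.1, 5.4]
width: 0.381
```

Request:
play_rows(increments=[[0,0,0,0],[0,0,0,0],[0,0,0,0],[0,0,0,0],[0,0,0,0]])

```text
t: 35.35
eef_pos: [0.6377, -0.1214, 0.0492]
tcp_rot: [3.141, 0.0, 1.571]
ft_force: [0.9, 0.1, 6.0]
width: 0.377
```

Request:
play_rows(increments=[[0,0,-1,0],[0,0,-2,0],[0,0,-4,0],[0,0,-4,0],[0,0,-2.5,0]])

```text
t: 35.85
eef_pos: [0.6378, -0.1215, 0.187]
tcp_rot: [3.139, 0.0, 1.571]
ft_force: [-0.4, -0.2, -2.0]
width: 0.381
```

Request:
play_rows(increments=[[1.4,-1.0,0,0],[2.6,-1.9,0,0],[2.6,-1.9,0,0],[2.6,-1.9,0,0],[2.6,-1.9,0,0]])

```text
t: 36.35
eef_pos: [0.5499, -0.0025, 0.1838]
tcp_rot: [-3.141, 0.0, 1.571]
ft_force: [0.1, 1.1, -1.9]
width: 0.378
```

Request:
play_rows(increments=[[2.6,-1.9,0,0],[2.6,-1.9,0,0],[2.6,-1.9,0,0],[2.6,-1.9,0,0],[2.6,-1.9,0,0]])

```text
t: 36.85
eef_pos: [0.455, 0.1273, 0.1839]
tcp_rot: [-3.141, 0.0, 1.571]
ft_force: [0.3, -0.5, -3.0]
width: 0.382
```

Request:
play_rows(increments=[[2.6,-1.9,0,0],[0,0,0,0],[0,0,0,0],[0,0,0,0],[0,0,0,0]])

```text
t: 37.35
eef_pos: [0.4379, 0.1517, 0.1838]
tcp_rot: [-3.142, 0.0, 1.569]
ft_force: [-0.0, 0.4, -3.4]
width: 0.384
```

```bash
python3 look.py wrist w9
```

```text
37.35 [0.4379 0.1517 0.1838] [-3.1416e+00  4.0000e-04  1.5688e+00] [-0.   0.4 -3.4] 0.384
```

View pics/w9.png

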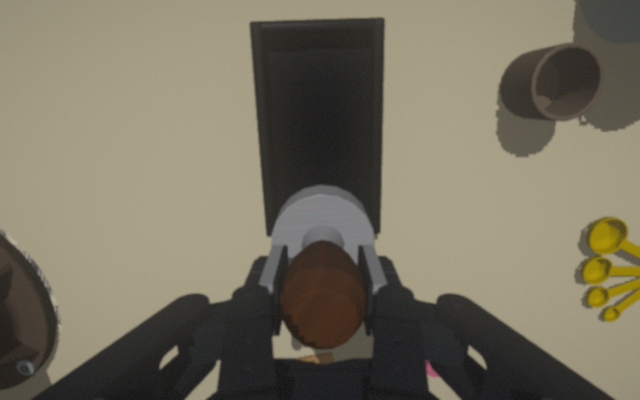

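The dish rim's outer corners are at (251,23) and (384,19) at the far end, and about (267,234) and (380,234) at the near end.

```bash
python3 - <<'E'
from fit import *;import json
c=json.load(open("pics/w9.json"))
b=fit(c,[(-.055,.095,.024),(.055,.095,.024),(-.055,-.095,.024),(.055,-.095,.024)],[(251,23),(384,19),(267,234),(380,234)],[.437,.197,.017])
for y in(-.044,.044): print(y,np.round([b[0]-np.sin(b[2])*y,b[1]+np.cos(b[2])*y],4))
print("cup",pt("",566,80,.055,c))
E
```

```text
[0.436  0.1944 0.0236] [0.1, -0.2, 0.2, -0.0, 0.2, 1.9, -0.7, -0.7]
-0.044 [0.437  0.1504]
0.044 [0.435  0.2384]
cup [0.62933537 0.24247128]
```

Request:
play_rows(increments=[[0,-0.1,2,0],[0,0,3,0],[0,0,3,0],[0,0,2.5,0],[0,0,1.2,0]])

```text
t: 37.9
eef_pos: [0.4357, 0.1515, 0.0648]
tcp_rot: [-3.139, 0.001, 1.569]
ft_force: [-0.2, 0.1, -3.3]
width: 0.38
```

Request:
play_rows(increments=[[0,0,0.4,0],[0,0,0.2,0],[0,0,0.1,0],[0,0,0.1,0],[0,0,0,0]])

```text
t: 38.4
eef_pos: [0.4368, 0.1528, 0.0593]
tcp_rot: [3.141, -0.0, 1.571]
ft_force: [-0.5, -0.3, -2.1]
width: 0.382
```

Request:
play_rows(increments=[[0,0,0.1,0],[0,0,0.05,0],[0,0,0,0],[0,0,0,0],[0,0,0,0]])

```text
t: 38.9
eef_pos: [0.4364, 0.1527, 0.0573]
tcp_rot: [3.142, 0.0, 1.571]
ft_force: [-0.0, 1.1, -2.4]
width: 0.38
```

Request:
play_rows(increments=[[0,0,0.05,0],[0,0,0.05,0],[0,0,0,0],[0,0,0,0],[0,0,0,0]])

```text
t: 39.4
eef_pos: [0.4364, 0.1527, 0.0563]
tcp_rot: [3.142, 0.0, 1.571]
ft_force: [0.1, -0.8, -3.2]
width: 0.386
```

Request:
play_rows(increments=[[0,0,0.05,0],[0,0,0,0],[0,0,0,0],[0,0,0,0],[0,0,0,0]])

```text
t: 39.9
eef_pos: [0.4365, 0.1527, 0.0562]
tcp_rot: [3.141, -0.0, 1.571]
ft_force: [-1.5, -1.2, 5.9]
width: 0.379
```

Request:
play_rows(increments=[[0,0,0,0],[0,0,0,0],[0,0,0,0],[0,0,0,0],[0,0,0,0]], jaw=70)

```text
t: 40.4
eef_pos: [0.4364, 0.1527, 0.0558]
tcp_rot: [3.142, 0.0, 1.571]
ft_force: [0.8, -1.3, -0.1]
width: 0.726
```

Request:
play_rows(increments=[[0,0,-0.5,0],[0,0,-1.5,0],[0,0,-3,0],[0,0,-4,0],[0,0,-3,0]], grip_force=40)

```text
t: 40.9
eef_pos: [0.4366, 0.1528, 0.1782]
tcp_rot: [3.14, -0.001, 1.571]
ft_force: [1.5, 0.5, -0.9]
width: 0.728
```

Request:
play_rows(increments=[[0.5,1.5,0,0],[0.8,2.5,0,0],[0.8,2.5,0,0],[0.8,2.5,0,0],[0.8,2.5,0,0]], jaw=0)

```text
t: 41.4
eef_pos: [0.5522, 0.1899, 0.1762]
tcp_rot: [3.142, -0.0, 1.571]
ft_force: [0.1, 0.3, 0.3]
width: 1.0
```

Request:
play_rows(increments=[[0.8,2.5,0,0],[0.8,2.5,0,0],[0.8,2.5,0,0],[0,0.5,0,0],[0,0,0,0]])

```text
t: 41.9
eef_pos: [0.6316, 0.2134, 0.1755]
tcp_rot: [-3.141, 0.0, 1.57]
ft_force: [-0.6, 0.4, 0.3]
width: 1.0
```

```bash
python3 look.py wrist w10
```

```text
41.9 [0.6316 0.2134 0.1755] [-3.1411e+00  4.0000e-04  1.5704e+00] [-0.6  0.4  0.3] 1.0
```

View pics/w10.png

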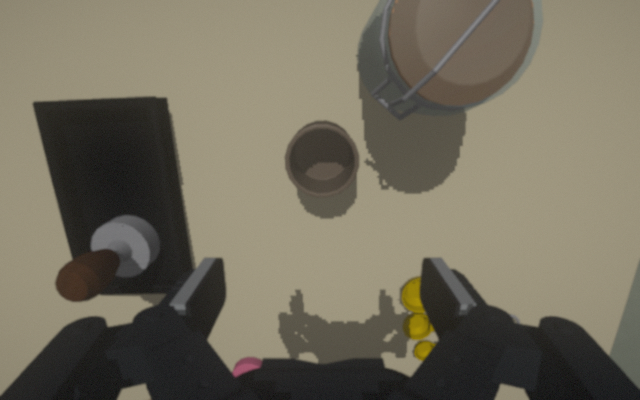

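The tamper stands upright in the dish and the cup rim is at (322,158). The jar lid is at (462,45), and its toggle clamp sticks out towards the cup at (400,112).

```bash
python3 - <<'E'
from fit import *;import json
c=json.load(open("pics/w10.json"))
print("cup",pt("",322,158,.055,c),"jar",pt("",462,45,.125,c))
for z in(.09,.12): print("clamp",z,pt("",400,115,z,c),pt("",378,92,z,c),pt("",420,108,z,c))
E
```

```text
cup [0.63095842 0.24340193] jar [0.70676145 0.31681327]
clamp 0.09 [0.68321216 0.27828854] [0.6678296  0.29294931] [0.69629018 0.2828887 ]
clamp 0.12 [0.67647766 0.27952513] [0.66310712 0.29226828] [0.68784508 0.28352359]
```

Request:
play_rows(increments=[[0,0,0,-0.148],[0,0,0,-0.148],[0,0,0,-0.148],[0,0,0,-0.148],[0,0,0,-0.148]])

```text
t: 42.45
eef_pos: [0.6302, 0.2133, 0.1762]
tcp_rot: [-3.141, 0.0, 2.317]
ft_force: [-0.4, -0.1, 0.1]
width: 0.999
```

```bash
python3 -c "
from bench import manip
s=manip.get_obs();print(s['joint_pos'].round(3),s['tcp_rot'].round(3),s['eef_pos'].round(4))"
```

```text
[-0.244  0.562 -0.254  1.514  0.152  1.085  0.214] [-3.141  0.     2.317] [0.6302 0.2133 0.1762]
```

Request:
play_rows(increments=[[0,0,0,-0.147],[0,0,0,-0.147],[0,0,0,-0.147],[0,0,0,-0.147],[0,0,0,-0.147]])

```text
t: 42.95
eef_pos: [0.6303, 0.2133, 0.1763]
tcp_rot: [-3.141, -0.0, 3.052]
ft_force: [0.2, -0.0, -0.3]
width: 0.999
```

Request:
play_rows(increments=[[0,0,0,-0.147],[0,0,0,-0.147],[0,0,0,-0.147],[0,0,0,-0.147],[0,0,0,-0.147]])

```text
t: 43.45
eef_pos: [0.6303, 0.2132, 0.1762]
tcp_rot: [-3.141, -0.001, -2.496]
ft_force: [0.6, -0.5, 0.2]
width: 0.999
```

Request:
play_rows(increments=[[0,0,0,-0.14],[0,0,0,0],[0,0,0,0],[0,0,0,0],[0,0,0,0]])

```text
t: 43.95
eef_pos: [0.6312, 0.2137, 0.176]
tcp_rot: [-3.141, -0.0, -2.364]
ft_force: [0.2, 0.0, -0.4]
width: 1.001
```

```bash
python3 look.py wrist w11;python3 -c "
from bench import manip
s=manip.get_obs();print(s['joint_pos'].round(3))"
```

```text
43.95 [0.6312 0.2137 0.176 ] [-3.1412 -0.     -2.3642] [ 0.2  0.  -0.4] 1.001
[-0.016  0.632 -0.638  1.489  0.396  1.151  1.625]
```

View pics/w11.png

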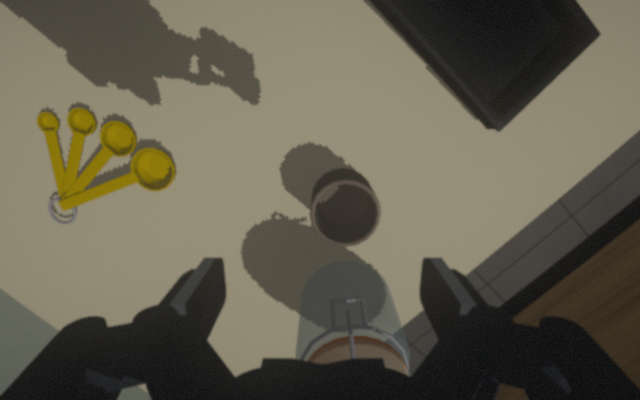

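The cup rim is at (346,212). The jar clamp at (348,300) faces it directly, so the flat side of the gripper is now turned towards the jar.

```bash
python3 - <<'E'
from fit import *;import json
c=json.load(open("pics/w11.json"))
q=pt("",346,212,.055,c);print("cup",q)
for z in(.09,.115): print("clamp",z,pt("",348,298,z,c))
y=-2.364;X=np.array([np.cos(y),np.sin(y)]);Y=np.array([np.sin(y),-np.cos(y)])
for q in(q,np.array([.631,.2425])):
  d=q-np.array([.6312,.2137]);print("tx,ty cm",d@X*100,d@Y*100)
E
```

```text
cup [0.62895954 0.24031206]
clamp 0.09 [0.67133071 0.28268333]
clamp 0.115 [0.66127748 0.26968544]
tx,ty cm -1.7073556491299178 2.0535701247435383
tx,ty cm -2.0062578970996507 2.0663323184631466
```

Request:
play_rows(increments=[[-0.85,1.0,0,0],[-0.9,1.05,0,0],[0,0,2,0],[0,0,3,0],[0,0,2,0]])

```text
t: 44.5
eef_pos: [0.6284, 0.2423, 0.1042]
tcp_rot: [3.141, -0.001, -2.361]
ft_force: [0.5, -0.8, -0.8]
width: 1.001
```

Request:
play_rows(increments=[[0,0,1.5,0],[0,0,1.5,0],[0,0,1.5,0],[0,0,1.0,0],[0,0,0,0]])

```text
t: 45.0
eef_pos: [0.6288, 0.2401, 0.0493]
tcp_rot: [3.141, -0.002, -2.362]
ft_force: [-0.2, -0.2, -0.4]
width: 1.002
```

Request:
play_rows(increments=[[0,0,1.0,0],[0,0,1.0,0],[0,0,0.7,0],[0,0,0,0],[0,0,0,0]])

```text
t: 45.5
eef_pos: [0.6294, 0.2406, 0.0237]
tcp_rot: [3.141, -0.0, -2.362]
ft_force: [0.6, 0.3, 0.3]
width: 1.0
```

Request:
play_rows(increments=[[0,0,0,0],[0,0,0,0],[0,0,0,0],[0,0,0,0],[0,0,0,0]], jaw=255)

```text
t: 46.0
eef_pos: [0.6299, 0.2408, 0.0248]
tcp_rot: [-3.141, 0.001, -2.363]
ft_force: [-0.9, -0.4, 6.0]
width: 0.699
```

Request:
play_rows(increments=[[0,0,0,0],[0,0,0,0],[0,0,0,0],[0,0,0,0],[0,0,0,0]])

```text
t: 46.5
eef_pos: [0.6299, 0.2408, 0.0248]
tcp_rot: [-3.141, 0.001, -2.363]
ft_force: [-1.1, -0.2, 4.8]
width: 0.695
```

Request:
play_rows(increments=[[0,0,-1,0],[0,0,-2.5,0],[0,0,-3,0],[0,0,-3,0],[0,0,-2.5,0]])

```text
t: 47.0
eef_pos: [0.6295, 0.2408, 0.1461]
tcp_rot: [-3.141, 0.001, -2.362]
ft_force: [-0.8, -0.2, -1.4]
width: 0.701
```

Request:
play_rows(increments=[[0.8,0.8,0,0],[1.5,1.5,0,0],[1.6,1.6,0,0],[1.6,1.6,0,0],[1.6,1.6,0,0]])

```text
t: 47.5
eef_pos: [0.5271, 0.2408, 0.1433]
tcp_rot: [3.141, -0.001, -2.362]
ft_force: [0.2, -1.2, -1.2]
width: 0.697
```

Request:
play_rows(increments=[[1.6,1.6,0,0],[1.6,1.6,0,0],[1.6,1.6,0,0],[1.4,1.3,0,0],[0.6,0.5,0,0]])

```text
t: 48.0
eef_pos: [0.4317, 0.24, 0.1435]
tcp_rot: [-3.142, -0.002, -2.361]
ft_force: [-0.2, 1.0, -0.9]
width: 0.696
```

Request:
play_rows(increments=[[0,0,0,0],[0,0,0,0],[0,0,0,0],[0,0,0,0],[0,0,0,0]])

```text
t: 48.5
eef_pos: [0.4347, 0.2403, 0.1437]
tcp_rot: [3.141, 0.0, -2.363]
ft_force: [-0.5, 0.9, -1.5]
width: 0.704
```

Request:
play_rows(increments=[[0,0,1.5,0],[0,0,3,0],[0,0,3,0],[0,0,2,0],[0,0,0.8,0]])

```text
t: 49.0
eef_pos: [0.4335, 0.2397, 0.039]
tcp_rot: [3.141, -0.003, -2.362]
ft_force: [0.1, 0.1, -1.9]
width: 0.7
```

Request:
play_rows(increments=[[0,0,0.3,0],[0,0,0.2,0],[0,0,0.1,0],[0,0,0,0],[0,0,0,0]])

```text
t: 49.5
eef_pos: [0.4347, 0.2405, 0.0354]
tcp_rot: [-3.141, 0.001, -2.363]
ft_force: [-1.2, 0.9, -1.1]
width: 0.702
```

Request:
play_rows(increments=[[0,0,0.1,0],[0,0,0.05,0],[0,0,0,0],[0,0,0,0],[0,0,0,0]])

```text
t: 50.0
eef_pos: [0.4343, 0.2404, 0.0333]
tcp_rot: [-3.142, -0.0, -2.362]
ft_force: [0.1, 0.0, -1.5]
width: 0.701
```

Request:
play_rows(increments=[[0,0,0.1,0],[0,0,0,0],[0,0,0,0],[0,0,0,0],[0,0,0,0]])

```text
t: 50.5
eef_pos: [0.4343, 0.2403, 0.0323]
tcp_rot: [-3.142, 0.0, -2.362]
ft_force: [-0.0, 0.3, -2.4]
width: 0.698
```

Request:
play_rows(increments=[[0,0,0.05,0],[0,0,0,0],[0,0,0,0],[0,0,0,0],[0,0,0,0]])

```text
t: 51.0
eef_pos: [0.4343, 0.2403, 0.0318]
tcp_rot: [-3.142, -0.0, -2.362]
ft_force: [-0.3, 0.3, -0.8]
width: 0.696
```

Request:
play_rows(increments=[[0,0,0.05,0],[0,0,0,0],[0,0,0,0],[0,0,0,0],[0,0,0,0]])

```text
t: 51.5
eef_pos: [0.4343, 0.2403, 0.0317]
tcp_rot: [-3.141, 0.0, -2.362]
ft_force: [-2.4, -1.2, 4.8]
width: 0.699
```

Request:
play_rows(increments=[[0,0,0,0],[0,0,0,0],[0,0,0,0],[0,0,0,0],[0,0,0,0]], jaw=20)

```text
t: 52.0
eef_pos: [0.4343, 0.2404, 0.0313]
tcp_rot: [3.142, -0.0, -2.362]
ft_force: [1.2, -0.0, -0.8]
width: 0.925
```

Request:
play_rows(increments=[[0,0,-0.3,0],[0,0,-1,0],[0,0,-2,0],[0,0,-4,0],[0,0,-4,0]])

```text
t: 52.5
eef_pos: [0.4336, 0.2403, 0.1459]
tcp_rot: [3.141, -0.001, -2.362]
ft_force: [0.6, 0.7, 0.2]
width: 0.922
```

Request:
play_rows(increments=[[0,0,-4,0],[0,0,-3,0],[0,0,-2,0],[0,-1,0,0],[0,-2,0,0]])

```text
t: 53.0
eef_pos: [0.4549, 0.2197, 0.2354]
tcp_rot: [-3.141, 0.002, -2.36]
ft_force: [-0.0, 0.5, -0.7]
width: 0.923
```

Request:
play_rows(increments=[[0,-3,0,0],[0,-3,0,0],[0,-3,0,0],[0,-2,0,0],[0,0,0,0]])

```text
t: 53.5
eef_pos: [0.5343, 0.137, 0.2333]
tcp_rot: [-3.141, -0.002, -2.367]
ft_force: [-0.3, 0.7, 0.7]
width: 0.919
```

Request:
play_rows(increments=[[0,0,0,0],[0,0,0,0],[0,0,0,0],[0,0,0,0],[0,0,0,0]])

```text
t: 54.0
eef_pos: [0.5324, 0.1411, 0.2344]
tcp_rot: [-3.141, 0.0, -2.362]
ft_force: [0.3, -0.4, 0.8]
width: 0.92
```

```bash
python3 - <<'E'
import cv2,numpy as np
from bench import vision,manip
print(manip.get_obs()["t"],manip.get_obs()["eef_pos"])
w=vision.capture("wrist");s=vision.capture("scene");d=vision.capture("side")
o=np.zeros((600,800,3),np.uint8)
o[:340,:420]=cv2.resize(s[140:310,140:480],None,fx=420/340,fy=2)[:340]
o[:340,425:765]=cv2.resize(d[115:335,190:410],(340,340))
o[345:,:408]=cv2.resize(w,(408,255))
o[345:,420:800]=cv2.resize(d[225:310,310:390],(240,255))[:, :].repeat(1,1) if False else cv2.resize(s[150:215,225:440],(380,255))
cv2.imwrite("pics/final.png",o)
E
```

```text
54.0 [0.53238573 0.14114581 0.23444207]
```

View pics/final.png

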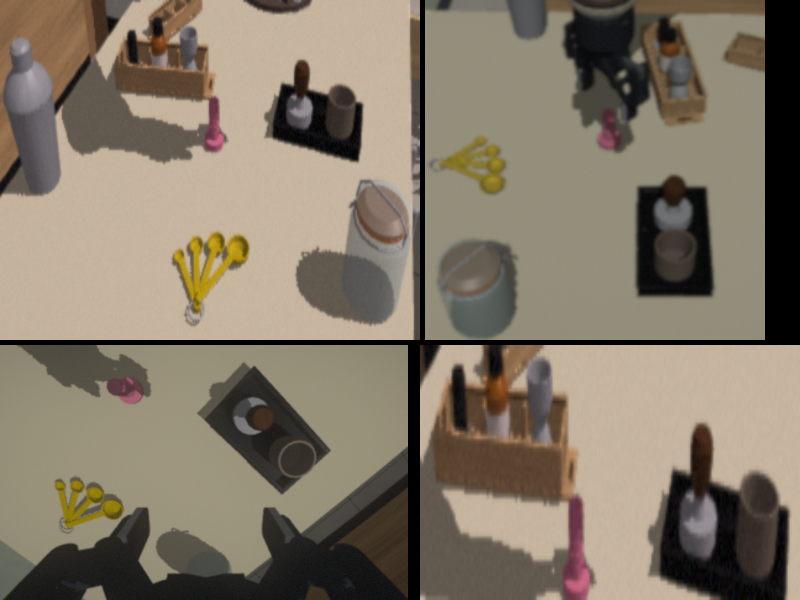

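The final views show the stopper, bottle and jigger upright in their own compartments. The tamper and cup stand side by side on the dish floor, and the bystanders and the pink stopper look unmoved. The gripper is clear of everything, so I'm handing in.

```bash
python3 -c "
from bench import job
print(job.close_job())"
```

```text
the job is handed in; nothing more can be done
None
```

Both kits are made up and the job is handed in, at about 54 s of the 128 s allowed.

- **Cocktail kit:** the bitters bottle went into the middle compartment of the larger box first. The jigger followed on its +y side, then the dark stopper on its -y side.
- **Coffee kit:** the tamper went into the black dish, then the espresso cup beside it, at about y = -44 and +44 mm on the dish floor.

**Contact forces:** Each thing was lowered in steps of 0.5 to 1 mm until the wrist force showed contact, then released. Contact read about 5–7 N for four of them. I lowered the bottle a little too far, so its reading rose to about 22 N, and I backed off 1.5 mm before opening. I saw no sign that it moved or tilted.

**Jar clearance:** The jar's clamp stuck out towards the cup, so I turned the gripper to keep clear of it. No force reading suggested a touch.

**Last checks:** The final pictures from all three cameras show all five things upright in their places, and the clamp jar, shaker, spoons and pink stopper appear unmoved. The gripper was clear of everything. No check failed. Position estimates from different views disagreed by several millimetres for most things and about 36 mm for the bottle at first, until closer looks settled it.

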